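# Find the heavy end of a kit case and stand it in the tray

## Robot

A 6-joint arm with a two-finger parallel gripper is mounted at the origin on the work surface. World frame = base frame: x ahead of the robot, y to its left, z up, the work surface at z = 0. Lengths are in m, angles in rad, forces in N, time in s.
With the tool pointing down it reaches from about 0.2 to 0.875 m from the base axis. Payload 3.4 kg.
Tool frame: the origin (TCP) lies on the front face of the gripper's body, between the roots of the fingers; the fingertips stand 97 mm ahead of it and the grasp point (between the pads) lies 78 mm ahead of it; z points along the fingers, y is the line along which they close (so a half turn about z gives the same grasp; the last joint's range is limited). The gripper opens to 94 mm and grips with 3 to 60 N. Pads are 16 mm wide; open, the fingers measure 119 mm over their backs; the gripper's body (75 mm by 177 mm) begins 78 mm behind the grasp point.
Start: joints at [1.009, 0.276, 1.505, -0, 1.361, -0.121], TCP at [0.245, 0.52, 0.303] pointing down, gripper open.
Joint ranges: [-2.89, 2.89], [-0.75, 2.08], [0.22, 2.7], [-1.18, 4.32], [0.11, 2.71], [-2.7, 2.7]. Speed limits (rad/s): [2.57, 2.57, 3.14, 3.14, 3.14, 3.14].

## Interface

Orientations are given as a rotation vector (axis times angle).
In Python, from rig import telemetry, cams, ticket gives the robot as it stands.
- The arm moves only by the shell command python3 -m jog 'ROWS' [OPENING] [FORCE]. ROWS is JSON, a list of rows, each an object with "linear": the shift along the tool's x, y, z in cm, a list of three; "yaw": the turn about the tool's z in rad. In form: [{"linear": [x, y, z], "yaw": yaw}, ...]. A call has 1 to 10 rows; each row shifts and turns the commanded pose from where the row before left it, along the tool's axes as they then stand; what a row does not reach is not made up. A row lasts 1/10 s, in which the tool goes at most 50 mm and 8.59 degrees, less where a joint would pass 70% of its speed; a pose out of reach is approached as far as the arm can. A call is refused whole if a number of a shift passes 5 or a number of a turn 0.15, either way. A call with a gripper value outside its range is refused whole. OPENING is the opening, from 0 (shut) to 1 (fully open), set as the call begins (- or left out, the last holds). The fingers move at their own pace and stop on an object; FORCE is the grip in N (left out, the last holds). Time passes only in rows, so rows that do not move let the fingers close. It gives the time, the measured TCP pose, the force, the opening and the grip force at its end, in the units of the state.
- telemetry.sense(): the state, without advancing time (a new reading comes with each control period).
- cams.camera(name): name is "scene" or "top"; returns a dict with "image" (384x512x3 uint8, blue, green, red), "vfov" (degrees; the focal length in pixels is half the picture's height over the tangent of half this angle, whatever the lens; pixels are square), "cx", "cy" (the principal point, pixels), "position" and "orientation" of the camera in the world. Camera axes: x right, y up, looking along -z (the intrinsics and any distortion apply to the point x, -y, -z); pixel columns grow to the right and rows downward; lengths in m; the calibration is good to about 2 mm. A picture is of the moment at which its call begins. There is no depth.
- ticket.hand_in(): hands the job in; it is judged then, once.
The state is a dict: "time_s": time; "joint_positions": joint angles; "joint_vel": joint speeds; "effort": joint torques, N m; "tool_pos": TCP position; "eef_rot": TCP orientation; "contact_force": force on the tool from outside, world axes, zero at the start; "wrist_torque": the same for the moment, N m; "width": finger opening in m; "grasp_force": force on a finger pad.
Only numpy, scipy, OpenCV 4.12 (cv2) and the standard library are available. Lean on these libraries where they do the work, as an engineer would, in place of code of your own. Each camera call takes 0.05 s, during which the arm holds its last target. There are 200 camera calls.

## Task

The closed kit case has a heavy block hidden at one end. Lift the case by its swivel handle until it hangs clear of the bench, see which end dips, and set it down flat again and let go; then take it by its body and stand it upright in the steel tray on its heavy end. Never let it stand on its light end, and leave the bottle, the clamp ring and the dish where they are.

Things in the scene. Friction and masses are not known exactly. Their poses are not given: they have to be found in the camera images.
- case: Closed grey plastic case, 160 mm long (x), 46 wide (y), 50 high (z, up at the start); origin: centre of its underside. About 0.5 kg. Ends look alike; a hidden block kept at the +x or the -x end (it differs from start to start) puts the balance point about 20 mm off the middle. At the start it lies flat on the bench, crosswise to the robot within 35 degrees, the handle upright.
- case_mid (a point): The centre of the case, 25 mm above its underside and 80 mm from either end; axes as the case's.
- handle: Steel handle hinged on the case's long sides at mid length; origin on the hinge axis (the case's y), 38 mm above its underside; z points to the grip bar. Two arms 7 mm thick, 67 mm over all. A weak spring stands it square to the case; it swings 0.4 rad either way to a stop, so as the case hangs by it the heavy end dips about 23 degrees.
- handle_grip (a point): Middle of the handle's grip bar, which is 12 mm thick and 53 mm long clear between the arms, along the handle's y; 58 mm from the hinge axis, so 96 mm above the bench at the start and 46 mm above the case's top.
- tray: Square stainless steel tray, fixed to the bench, 170 x 170 mm outside with a rim 12 mm high and 4 mm thick; origin at the centre of its underside; its floor is 4 mm thick and level, sides along its x and y.
- bottle: White bottle, 60 mm across, 130 mm tall, standing beyond the work; origin at the centre of its foot. Leave it alone.
- clamp_ring: Flat steel clamp ring, 100 mm across, 18 mm high, lying beyond the work; origin at the centre of its underside. Leave it alone.
- dish: White ceramic dish, 90 mm across, 35 mm high, standing beyond the work; origin at the centre of its foot. Leave it alone.
Not all that is in view belongs to the job. Of the things shaped like the case, the grey one is meant.

How it is judged:
On the way, in this order (a step that is already met when the one before it is completed fails the run):
1. the case hangs by its handle, clear of the bench, one end dipped (height (world z) of case_mid above 0.062 m and angle between case's own z axis and vertical above 0.15 rad and contact force between handle and the fingers above 1 N), for 0.2 s.
2. the case lies flat again and is let go (height (world z) of case_mid below 0.045 m and angle between case's own z axis and vertical below 0.12 rad and contact force between case and the fingers below 0.2 N), for 0.2 s.
At the end, for the whole second after the job is handed in: The case stands upright (within 6 degrees) on its heavy end on the tray's floor, its centre within 65 mm of the tray's centre along each of the tray's sides, released and at rest ((angle between case's own x axis and vertical below 0.1 rad or angle between case's own x axis and vertical above 3.0416 rad) and height (world z) of heavy_c0 below 0.06 m and contact force between case and the fingers below 0.2 N and x of case_mid in the frame of tray between -0.065 and 0.065 m and y of case_mid in the frame of tray between -0.065 and 0.065 m and height (world z) of case_mid between 0.075 and 0.095 m and linear speed of case below 0.02 m/s and angular speed of case below 0.1 rad/s); the robot touches nothing.
It fails at once if the case stands released on its light end ((angle between case's own x axis and vertical below 0.2 rad or angle between case's own x axis and vertical above 2.94 rad) and height (world z) of heavy_c0 above 0.1 m and height (world z) of case_mid below 0.1 m and contact force between case and the fingers below 0.2 N).
It fails at once if the bottle is shifted by more than 25 mm or tipped (distance of bottle from where it was at the start of the episode above 0.025 m or angle between bottle's own z axis and vertical above 0.4 rad).
It fails at once if the clamp ring is shifted by more than 25 mm or tipped (distance of clamp_ring from where it was at the start of the episode above 0.025 m or angle between clamp_ring's own z axis and vertical above 0.4 rad).
It fails at once if the dish is shifted by more than 25 mm or tipped (distance of dish from where it was at the start of the episode above 0.025 m or angle between dish's own z axis and vertical above 0.4 rad).
It also fails if it takes over 54 s, if anything falls off the work surface, if the arm or the gripper's body presses on something with over 40 N, if the wrist force passes 120 N, or if a joint passes its speed limit or range.

## Working session

There is one attempt and no reset: what is moved stays moved. The work goes in short steps, Python scripts to look and compute and a shell command to move; the robot and the scene stay as the last step left them, time stands still between calls to the robot, and variables do not carry over. Pictures are saved under pics/ and viewed, at most 10 in all, crops included, and the job is handed in when it is done.

```bash
ls; mkdir -p pics; python3 - <<'E'
from rig import telemetry, cams
import cv2
s=telemetry.sense()
print({k:s[k] for k in ("time_s","tool_pos","eef_rot","width","contact_force")})
for n in ("scene","top"):
    c=cams.camera(n); cv2.imwrite(f"pics/{n}0.png",cv2.resize(c["image"],(800,600),interpolation=cv2.INTER_CUBIC))
    print({k:v for k,v in c.items() if k!="image"})
E
```

```text
pics
{'time_s': 0.0, 'tool_pos': array([0.24513943, 0.51971036, 0.30183842]), 'eef_rot': array([-6.86687923e-01, -3.06504491e+00,  2.57963938e-03]), 'width': 0.09376847475857797, 'contact_force': array([-0.23557557,  0.22927901,  0.25965706])}
{'vfov': 52.23779031371087, 'cx': 257.92245853975857, 'cy': 186.1987313229854, 'position': array([ 1.05495094, -0.29503012,  0.72008862]), 'orientation': array([0.68472157, 0.32678413, 0.89021361])}
{'vfov': 52.23738752104222, 'cx': 249.73176587695494, 'cy': 193.71590833902587, 'position': array([0.55291361, 0.07063124, 1.11002677]), 'orientation': array([ 0.06194994, -0.05769205, -1.59014379])}
```

View pics/top0.png

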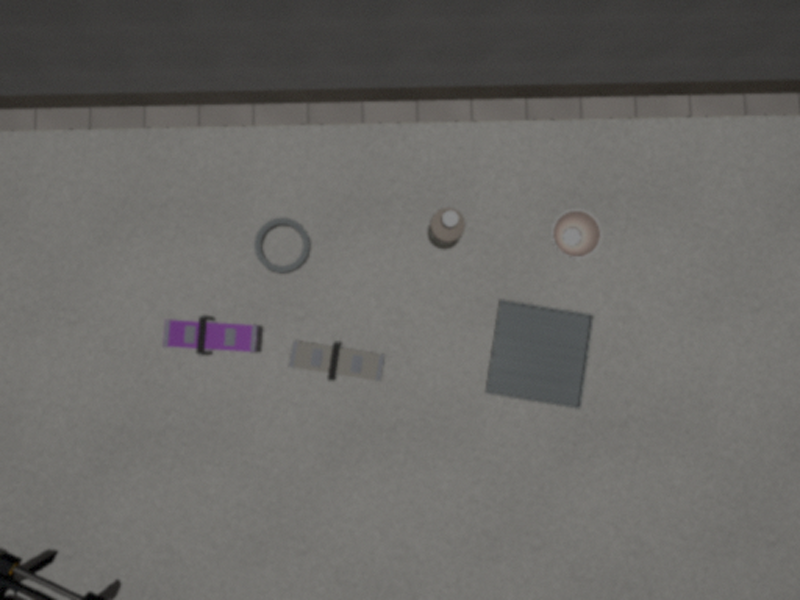

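View pics/scene0.png

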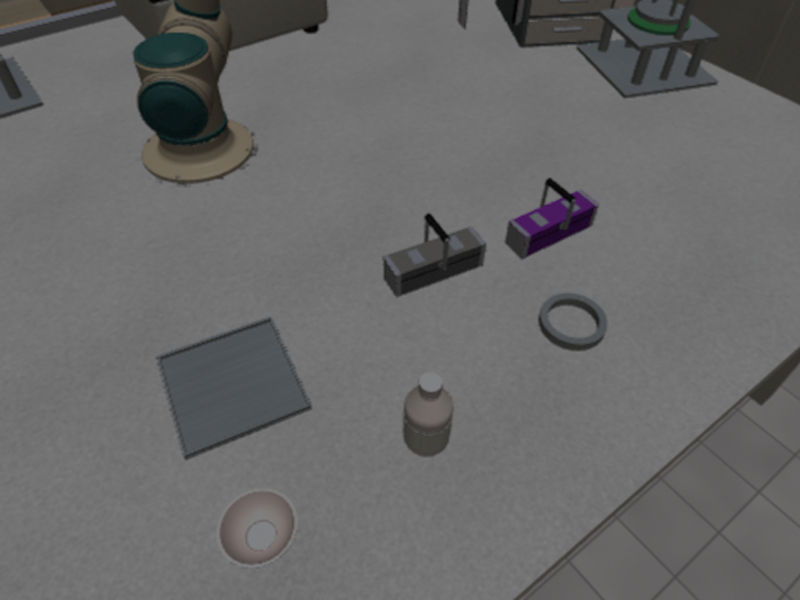

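The top view shows the grey case centred near (337,360) in the 800-px picture, with its handle bar from (337,343) to (333,379). The tray corners are at (499,300), (592,315), (580,407) and (487,393), and the purple case to the left is a decoy. In the scene view the grey handle bar runs from (428,217) to (446,240).

```bash
cat > h.py <<'E'
import numpy as np, cv2
from scipy.spatial.transform import Rotation as R
from rig import telemetry, cams
def ray(c,u,v):
    f=192/np.tan(np.radians(c["vfov"])/2)
    return R.from_rotvec(c["orientation"]).apply([(u-c["cx"])/f,-(v-c["cy"])/f,-1.])
def at(c,p,z,s=.64):
    d=ray(c,p[0]*s,p[1]*s); o=c["position"]; return o+d*(z-o[2])/d[2]
def project(c,P):
    f=192/np.tan(np.radians(c["vfov"])/2)
    q=R.from_rotvec(c["orientation"]).inv().apply(np.atleast_2d(P)-c["position"])
    return np.c_[c["cx"]+f*q[:,0]/-q[:,2], c["cy"]-f*q[:,1]/-q[:,2]]
def snap(n,f,box=None,k=None):
    c=cams.camera(n); im=c["image"]
    if box: u,v,w,h=box; im=im[v:v+h,u:u+w]
    k=k or min(800/im.shape[1],600/im.shape[0])
    cv2.imwrite("pics/"+f,cv2.resize(im,None,fx=k,fy=k,interpolation=cv2.INTER_CUBIC)); return c
def tool():
    s=telemetry.sense(); return s["tool_pos"],R.from_rotvec(s["eef_rot"]).as_matrix(),s
E
python3 - <<'E'
from h import *
np.set_printoptions(precision=4,suppress=True)
c=snap("top","c1.png",(170,200,100,60),8)
d=snap("scene","c2.png",(230,125,100,70),8)
T=np.array([at(c,p,.012) for p in [(499,300),(592,315),(580,407),(487,393)]]);print(T,T.mean(0),np.linalg.norm(np.diff(T,axis=0),axis=1))
print("bar top",at(c,(335,361),.10),"scene bar",at(d,(437,228),.10))
K=np.array([at(c,p,.05) for p in [(291,340),(385,352),(383,381),(290,368)]]);print(K,K.mean(0),np.linalg.norm(np.diff(K,axis=0),axis=1))
for n,p in dict(bottle=(450,218),ring=(283,246),dish=(577,233),purple=(205,335)).items(): print(n,at(c,p,dict(bottle=.13,ring=.018,dish=.035,purple=.1)[n]))
p,M,s=tool();print(p,M)
E
```

```text
[[ 0.6374 -0.123   0.012 ]
 [ 0.607  -0.2889  0.012 ]
 [ 0.444  -0.2603  0.012 ]
 [ 0.4719 -0.0961  0.012 ]] [ 0.5401 -0.1921  0.012 ] [0.1686 0.1655 0.1665]
bar top [0.5355 0.1653 0.1   ] scene bar [0.5422 0.1639 0.1   ]
[[0.5723 0.2456 0.05  ]
 [0.5484 0.0834 0.05  ]
 [0.4987 0.0878 0.05  ]
 [0.5242 0.2477 0.05  ]] [0.5359 0.1661 0.05  ] [0.164  0.0499 0.1619]
bottle [ 0.7633 -0.0272  0.13  ]
ring [0.7425 0.264  0.018 ]
dish [ 0.7521 -0.2614  0.035 ]
purple [0.5825 0.3793 0.1   ]
[0.2452 0.5199 0.3022] [[-0.9044  0.4266 -0.0006]
 [ 0.4266  0.9044 -0.0008]
 [ 0.0002 -0.001  -1.    ]]
```

View pics/c1.png

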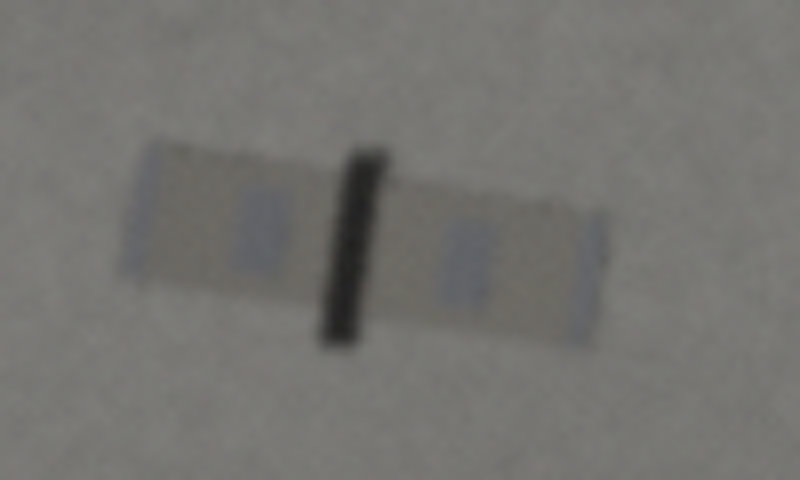

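The bar fix agrees between both cameras at (0.537, 0.165), with the case axis about 8.7° off world y. The measured sizes also match the ones given (case 162 × 50 mm, tray 167 mm).

```bash
python3 -m jog '[{"linear":[-3.5,-1.7,0],"yaw":0},{"linear":[-4.2,-2,0],"yaw":0},{"linear":[-4.2,-2,0],"yaw":0},{"linear":[-4.2,-2,0],"yaw":0},{"linear":[-4.2,-2,0],"yaw":0},{"linear":[-4.2,-2,0],"yaw":0},{"linear":[-4.2,-2,0],"yaw":0},{"linear":[-4.2,-2,0],"yaw":0},{"linear":[-4.2,-2,0],"yaw":0},{"linear":[-4.2,-2,0],"yaw":0}]' 1
python3 -m jog '[{"linear":[0,0,0],"yaw":-0.15},{"linear":[0,0,0],"yaw":-0.14},{"linear":[0,0,0],"yaw":0}]'
python3 - <<'E'
from h import *
np.set_printoptions(precision=4,suppress=True)
p,M,s=tool();print(p,M,s["joint_positions"])
print("d cm",M.T@(np.array([.537,.165,.174])-p)*100, np.degrees(np.arctan2(M[1,1],M[0,1])))
E
```

```text
time_s: 1.2
tool_pos: [0.5357, 0.164, 0.3026]
eef_rot: [-0.687, -3.066, -0.0]
contact_force: [0.7, 1.0, -0.3]
width: 0.0939
grasp_force: 0.0
time_s: 1.5
tool_pos: [0.535, 0.1651, 0.3023]
eef_rot: [-0.239, -3.132, 0.0]
contact_force: [0.2, 0.6, 0.3]
width: 0.0941
grasp_force: 0.0
[0.535  0.1651 0.3023] [[-0.9884  0.1517 -0.0008]
 [ 0.1517  0.9884 -0.    ]
 [ 0.0007 -0.0001 -1.    ]] [ 0.1749  0.2537  1.5373  0.0001  1.3514 -1.2436]
d cm [-0.2083  0.025  12.8298] 81.27342147446765
```

```bash
python3 -m jog '[{"linear":[-0.2,0,2],"yaw":0},{"linear":[0,0,3],"yaw":0},{"linear":[0,0,3],"yaw":0},{"linear":[0,0,3],"yaw":0},{"linear":[0,0,1.8],"yaw":0},{"linear":[0,0,0],"yaw":0}]' 
python3 - <<'E'
from h import *
snap("scene","s3.png",(200,80,160,120),5)
E
```

```text
time_s: 2.1
tool_pos: [0.5348, 0.1654, 0.172]
eef_rot: [-0.239, -3.126, 0.002]
contact_force: [0.4, -0.7, 0.5]
width: 0.0944
grasp_force: 0.0
```

View pics/s3.png

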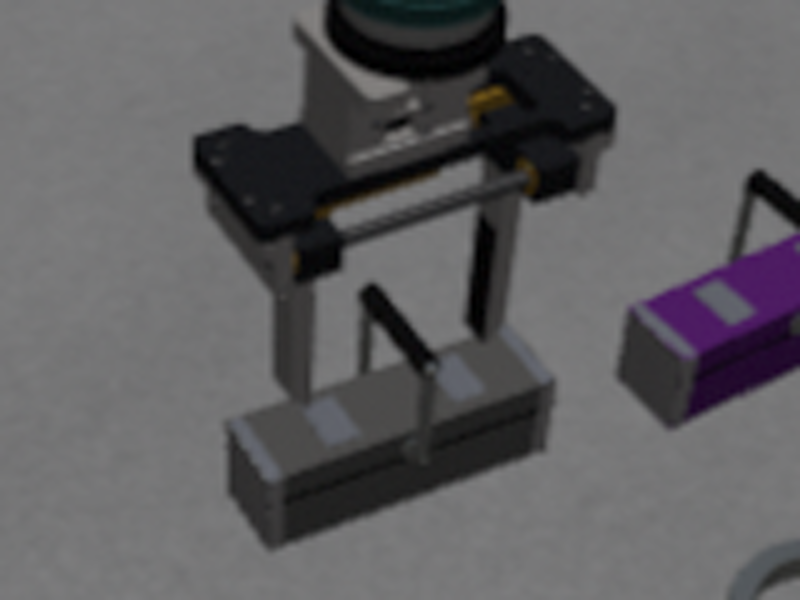

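The fingers straddle the bar, which shows at (400,325) in the crop with one finger each side and clear of the case top. I'll close and lift.

```bash
python3 -m jog '[{"linear":[0,0,0],"yaw":0},{"linear":[0,0,0],"yaw":0},{"linear":[0,0,0],"yaw":0},{"linear":[0,0,0],"yaw":0},{"linear":[0,0,0],"yaw":0},{"linear":[0,0,0],"yaw":0},{"linear":[0,0,0],"yaw":0},{"linear":[0,0,0],"yaw":0}]' 0 40
python3 -m jog '[{"linear":[0,0,-0.7],"yaw":0},{"linear":[0,0,-1],"yaw":0},{"linear":[0,0,-1],"yaw":0},{"linear":[0,0,-1],"yaw":0},{"linear":[0,0,-1],"yaw":0},{"linear":[0,0,-1],"yaw":0},{"linear":[0,0,-1],"yaw":0},{"linear":[0,0,-1],"yaw":0},{"linear":[0,0,-0.7],"yaw":0},{"linear":[0,0,0],"yaw":0}]'
python3 -m jog '[{"linear":[0,0,0],"yaw":0},{"linear":[0,0,0],"yaw":0},{"linear":[0,0,0],"yaw":0},{"linear":[0,0,0],"yaw":0},{"linear":[0,0,0],"yaw":0},{"linear":[0,0,0],"yaw":0}]'
python3 - <<'E'
from h import *
snap("scene","s4.png",(200,50,160,120),5)
E
```

```text
time_s: 2.95
tool_pos: [0.5368, 0.1653, 0.1746]
eef_rot: [-0.237, -3.133, -0.0]
contact_force: [1.2, 0.8, 0.8]
width: 0.0335
grasp_force: 0.0
time_s: 3.95
tool_pos: [0.5373, 0.1655, 0.2599]
eef_rot: [0.236, 3.13, 0.001]
contact_force: [-0.6, 0.1, -1.1]
width: 0.0004
grasp_force: 0.0
time_s: 4.55
tool_pos: [0.5368, 0.1654, 0.2585]
eef_rot: [-0.237, -3.132, -0.0]
contact_force: [0.1, -0.4, 0.8]
width: 0.0005
grasp_force: 0.0
```

View pics/s4.png

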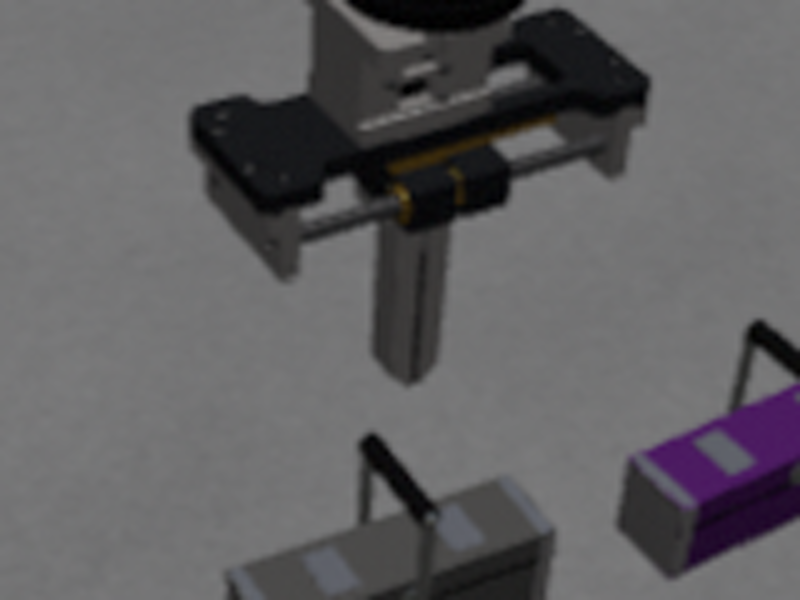

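The fingers close at about 75 mm/s, so I lifted before they reached the bar. The case is undisturbed, so I'll reopen and repeat with a longer wait.

```bash
python3 -m jog '[{"linear":[0,0,0],"yaw":0},{"linear":[0,0,0],"yaw":0},{"linear":[0,0,0],"yaw":0},{"linear":[0,0,0],"yaw":0},{"linear":[0,0,0],"yaw":0},{"linear":[0,0,0],"yaw":0},{"linear":[0,0,0],"yaw":0},{"linear":[0,0,0],"yaw":0}]' 0.7
python3 -m jog '[{"linear":[0,0,1.5],"yaw":0},{"linear":[0,0,2],"yaw":0},{"linear":[0,0,2],"yaw":0},{"linear":[0,0,2],"yaw":0},{"linear":[0,0,1],"yaw":0},{"linear":[0,0,0],"yaw":0}]'
python3 -m jog '[{"linear":[0,0,0],"yaw":0},{"linear":[0,0,0],"yaw":0},{"linear":[0,0,0],"yaw":0},{"linear":[0,0,0],"yaw":0},{"linear":[0,0,0],"yaw":0},{"linear":[0,0,0],"yaw":0},{"linear":[0,0,0],"yaw":0},{"linear":[0,0,0],"yaw":0},{"linear":[0,0,0],"yaw":0},{"linear":[0,0,0],"yaw":0}]' 0 40
```

```text
time_s: 5.4
tool_pos: [0.5368, 0.1654, 0.2587]
eef_rot: [0.237, 3.133, 0.0]
contact_force: [0.4, -0.3, -0.4]
width: 0.0606
grasp_force: 0.0
time_s: 6.0
tool_pos: [0.5361, 0.1652, 0.1724]
eef_rot: [-0.237, -3.13, 0.001]
contact_force: [0.4, 0.3, -0.5]
width: 0.0656
grasp_force: 0.0
time_s: 7.0
tool_pos: [0.5368, 0.1654, 0.1737]
eef_rot: [0.237, 3.133, 0.0]
contact_force: [-0.7, -0.2, 0.6]
width: 0.0108
grasp_force: 40.0
```

```bash
python3 -m jog '[{"linear":[0,0,-0.7],"yaw":0},{"linear":[0,0,-1],"yaw":0},{"linear":[0,0,-1],"yaw":0},{"linear":[0,0,-1],"yaw":0},{"linear":[0,0,-1],"yaw":0},{"linear":[0,0,-1],"yaw":0},{"linear":[0,0,-1],"yaw":0},{"linear":[0,0,-1],"yaw":0},{"linear":[0,0,-0.8],"yaw":0},{"linear":[0,0,0],"yaw":0}]'
python3 -m jog '[{"linear":[0,0,0],"yaw":0},{"linear":[0,0,0],"yaw":0},{"linear":[0,0,0],"yaw":0},{"linear":[0,0,0],"yaw":0},{"linear":[0,0,0],"yaw":0},{"linear":[0,0,0],"yaw":0}]'
python3 - <<'E'
from h import *
snap("scene","s5.png",(200,50,160,120),5)
E
```

```text
time_s: 8.0
tool_pos: [0.5375, 0.1655, 0.2601]
eef_rot: [0.236, 3.13, 0.001]
contact_force: [1.0, 0.4, -4.7]
width: 0.011
grasp_force: 39.9
time_s: 8.6
tool_pos: [0.5368, 0.1654, 0.2586]
eef_rot: [-0.237, -3.132, -0.0]
contact_force: [0.1, 0.4, -6.0]
width: 0.0108
grasp_force: 39.9
```

View pics/s5.png

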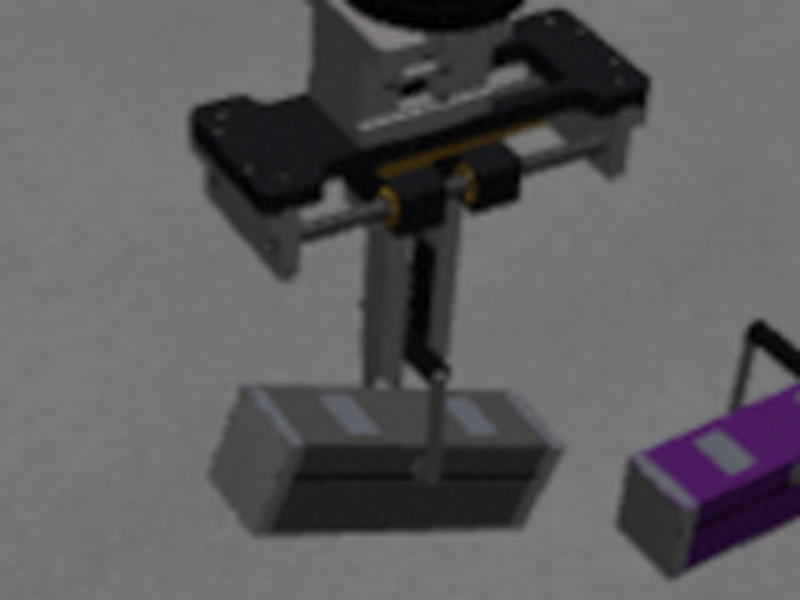

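Flat, the case's lower edge rose to the right in this view. Hanging, it runs level from (265,530) to (520,527), so the right end (+y, by the purple case) has dipped. The heavy end is +y. I'll set it down at the same height.

```bash
python3 -m jog '[{"linear":[0,0,1],"yaw":0},{"linear":[0,0,1],"yaw":0},{"linear":[0,0,1],"yaw":0},{"linear":[0,0,1],"yaw":0},{"linear":[0,0,1],"yaw":0},{"linear":[0,0,0.8],"yaw":0},{"linear":[0,0,0.7],"yaw":0},{"linear":[0,0,0.7],"yaw":0},{"linear":[0,0,0.7],"yaw":0},{"linear":[0,0,0.6],"yaw":0}]'
python3 -m jog '[{"linear":[0,0,0.1],"yaw":0},{"linear":[0,0,0],"yaw":0},{"linear":[0,0,0],"yaw":0},{"linear":[0,0,0],"yaw":0}]'
python3 - <<'E'
from h import *
snap("scene","s6.png",(200,80,160,120),5)
E
```

```text
time_s: 9.65
tool_pos: [0.537, 0.1653, 0.1734]
eef_rot: [0.237, 3.132, 0.0]
contact_force: [-3.1, -1.7, 39.9]
width: 0.0108
grasp_force: 40.0
time_s: 10.05
tool_pos: [0.5371, 0.1659, 0.1736]
eef_rot: [0.237, 3.131, 0.002]
contact_force: [-1.5, 1.8, 6.3]
width: 0.0111
grasp_force: 40.0
```

View pics/s6.png

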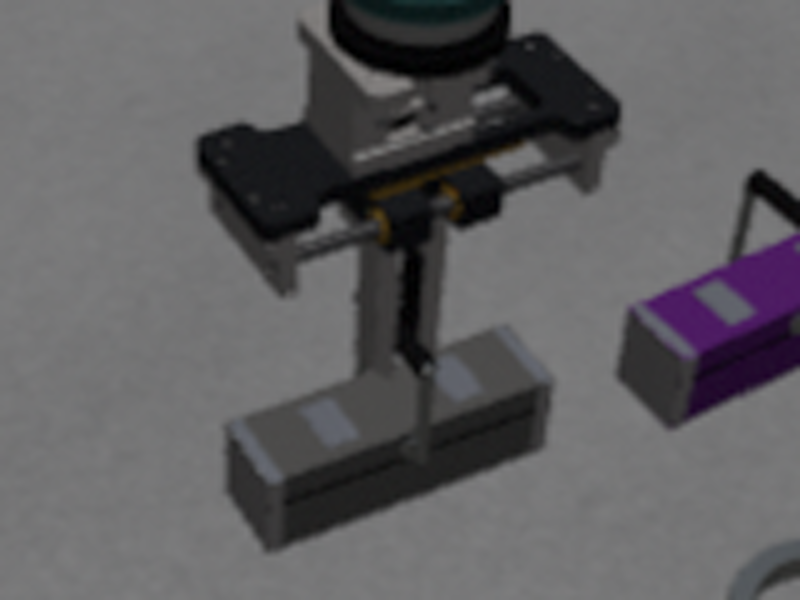

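The case is flat again. I'll release, rise, and shift 62 mm toward the light (−y) end while turning a quarter turn.

```bash
python3 -m jog '[{"linear":[0,0,0],"yaw":0},{"linear":[0,0,0],"yaw":0},{"linear":[0,0,0],"yaw":0},{"linear":[0,0,0],"yaw":0},{"linear":[0,0,0],"yaw":0},{"linear":[0,0,-1.5],"yaw":0},{"linear":[0,0,-3],"yaw":0},{"linear":[0,0,-3],"yaw":0},{"linear":[0,-3,0],"yaw":0},{"linear":[0,-3.2,0],"yaw":0}]' 1
python3 -m jog '[{"linear":[0,0,0],"yaw":0.15},{"linear":[0,0,0],"yaw":0.15},{"linear":[0,0,0],"yaw":0.15},{"linear":[0,0,0],"yaw":0.15},{"linear":[0,0,0],"yaw":0.15},{"linear":[0,0,0],"yaw":0.15},{"linear":[0,0,0],"yaw":0.15},{"linear":[0,0,0],"yaw":0.15},{"linear":[0,0,0],"yaw":0.15},{"linear":[0,0,0],"yaw":0.15}]'
python3 -m jog '[{"linear":[0,0,0],"yaw":0.07},{"linear":[0,0,0],"yaw":0},{"linear":[0,0,0],"yaw":0}]'
python3 - <<'E'
from h import *
np.set_printoptions(precision=4,suppress=True)
c=snap("top","t7.png",(170,190,120,90),6.6)
p,M,s=tool();print(p,M,s["joint_positions"][5])
E
```

```text
time_s: 11.1
tool_pos: [0.5281, 0.1041, 0.2488]
eef_rot: [0.233, 3.13, 0.001]
contact_force: [-0.2, -1.4, -1.0]
width: 0.0878
grasp_force: 0.0
time_s: 12.1
tool_pos: [0.5275, 0.104, 0.2476]
eef_rot: [2.315, 2.124, 0.0]
contact_force: [0.3, -0.1, -0.3]
width: 0.0941
grasp_force: 0.0
time_s: 12.4
tool_pos: [0.5275, 0.1041, 0.2476]
eef_rot: [-2.38, -2.051, 0.0]
contact_force: [-0.6, -0.7, 0.1]
width: 0.0938
grasp_force: 0.0
[0.5275 0.104  0.2476] [[ 0.1481  0.989  -0.    ]
 [ 0.989  -0.1481  0.    ]
 [ 0.     -0.     -1.    ]] 0.2139705922652143
```

View pics/t7.png

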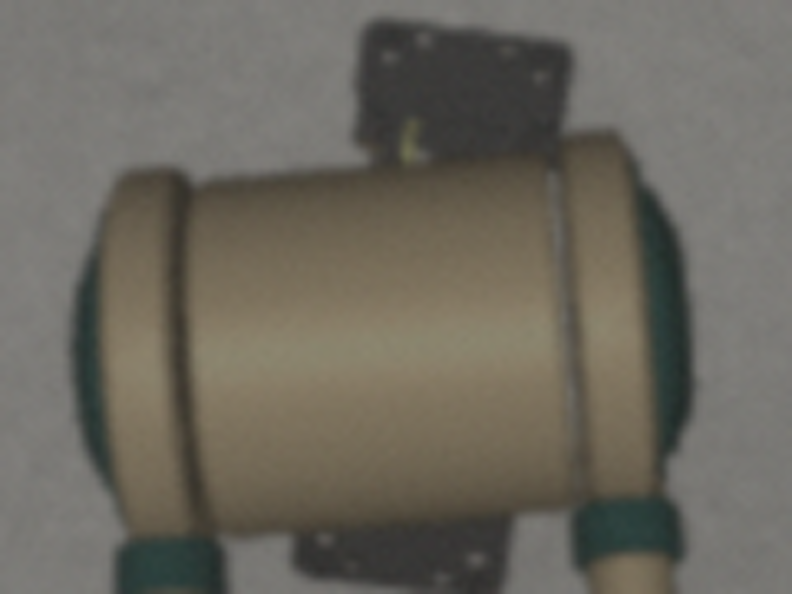

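The arm hides the case from the top camera; the pictures before lifting and after setting down agree, so the case has not shifted. The tool is 62 mm from its centre and aligned with it. I'll go down and grip the body.

```bash
python3 -m jog '[{"linear":[0,0,2],"yaw":0},{"linear":[0,0,3],"yaw":0},{"linear":[0,0,3],"yaw":0},{"linear":[0,0,3],"yaw":0},{"linear":[0,0,2],"yaw":0},{"linear":[0,0,1],"yaw":0},{"linear":[0,0,0],"yaw":0}]'
python3 -m jog '[{"linear":[0,0,0],"yaw":0},{"linear":[0,0,0],"yaw":0},{"linear":[0,0,0],"yaw":0},{"linear":[0,0,0],"yaw":0},{"linear":[0,0,0],"yaw":0},{"linear":[0,0,0],"yaw":0},{"linear":[0,0,0],"yaw":0},{"linear":[0,0,0],"yaw":0},{"linear":[0,0,0],"yaw":0},{"linear":[0,0,0],"yaw":0}]' 0 12
```

```text
time_s: 13.15
tool_pos: [0.5268, 0.104, 0.1065]
eef_rot: [-2.38, -2.048, 0.003]
contact_force: [-0.4, -0.4, 0.2]
width: 0.0939
grasp_force: 0.0
time_s: 14.15
tool_pos: [0.5272, 0.1041, 0.1078]
eef_rot: [-2.381, -2.049, 0.001]
contact_force: [-1.3, 0.4, 3.7]
width: 0.0457
grasp_force: 12.0
```

```bash
python3 - <<'E'
import numpy as np
# grasp point 142 mm from heavy end, ~29 mm up; pivot about heavy bottom edge; tool x = toward heavy, z down
L,h=14.2,2.9
a=np.radians(np.arange(0,91,4.5)); x=L-(L*np.cos(a)-h*np.sin(a)); z=L*np.sin(a)+h*np.cos(a)
print(np.c_[np.diff(x),-np.diff(z)].round(1).tolist())
E
```

```text
[[0.3, -1.1], [0.4, -1.1], [0.4, -1.0], [0.5, -1.0], [0.6, -1.0], [0.7, -0.9], [0.7, -0.9], [0.8, -0.8], [0.9, -0.7], [0.9, -0.7], [1.0, -0.6], [1.0, -0.5], [1.1, -0.4], [1.1, -0.3], [1.1, -0.3], [1.1, -0.2], [1.1, -0.1], [1.1, 0.0], [1.1, 0.1], [1.1, 0.2]]
```

The full arc would tip the case toward the purple one, whose near end is at about y = 0.285. I'll lift straight up instead and let the heavy end swivel down between the pads.

```bash
python3 -m jog '[{"linear":[0,0,-0.8],"yaw":0},{"linear":[0,0,-1],"yaw":0},{"linear":[0,0,-1],"yaw":0},{"linear":[0,0,-1],"yaw":0},{"linear":[0,0,-1],"yaw":0},{"linear":[0,0,-1],"yaw":0},{"linear":[0,0,-1],"yaw":0},{"linear":[0,0,-1],"yaw":0},{"linear":[0,0,-1],"yaw":0},{"linear":[0,0,-1],"yaw":0}]'
python3 -m jog '[{"linear":[0,0,-1],"yaw":0},{"linear":[0,0,-1],"yaw":0},{"linear":[0,0,-1],"yaw":0},{"linear":[0,0,-1],"yaw":0},{"linear":[0,0,-1],"yaw":0},{"linear":[0,0,-0.5],"yaw":0},{"linear":[0,0,0],"yaw":0},{"linear":[0,0,0],"yaw":0}]'
python3 - <<'E'
from h import *
snap("scene","s8.png",(190,40,180,135),4.4)
E
```

```text
time_s: 15.15
tool_pos: [0.5274, 0.104, 0.2064]
eef_rot: [-2.382, -2.049, 0.0]
contact_force: [-0.0, 0.4, -3.6]
width: 0.0462
grasp_force: 12.0
time_s: 15.95
tool_pos: [0.5273, 0.1041, 0.2605]
eef_rot: [-2.381, -2.049, 0.0]
contact_force: [-1.2, 0.7, -4.9]
width: 0.0459
grasp_force: 12.0
```

View pics/s8.png

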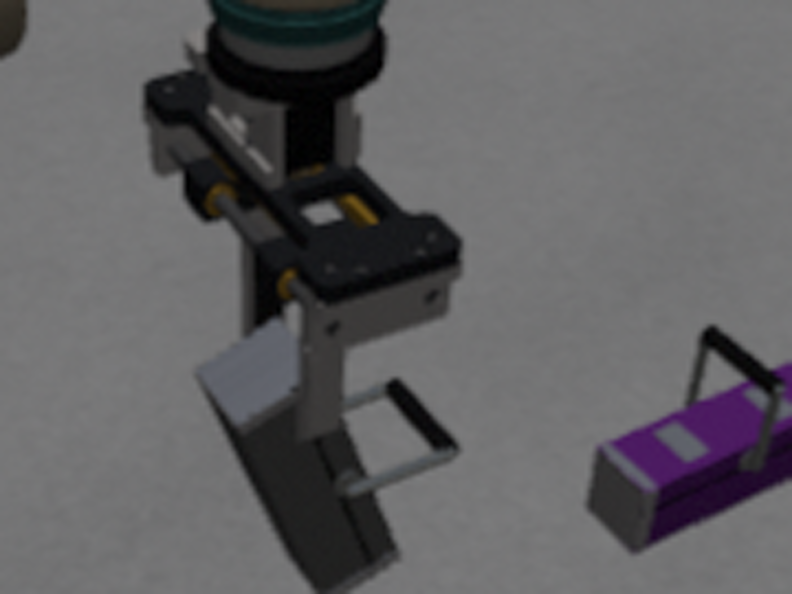

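The case hangs from its light end with the heavy end down. Its near side edge runs from (240,430) to (325,590), so it still leans roughly 25–30° from vertical. I'll work out the lean and compare it with the wrist torque.

```bash
cat >> h.py <<'E'
def lean(c,pix):
    p,M,s=tool(); q=p+.078*M[:,2]+.023*M[:,1]; o=c["position"]
    P=[o+ray(c,*u)*((q-o)@M[:,1])/(ray(c,*u)@M[:,1]) for u in pix]
    P=[(M.T@(x-p))*1000 for x in P]; return P
E
python3 - <<'E'
from h import *
np.set_printoptions(precision=4,suppress=True)
c=cams.camera("scene")
a=[(x/4.4+190,y/4.4+40) for x,y in [(240,430),(325,592),(345,420),(397,555)]]
P=lean(c,a);print(P)
for i in (0,2): d=P[i+1]-P[i];print(np.degrees(np.arctan2(d[0],d[2])))
p,M,s=tool();print("torque tool frame",M.T@s["wrist_torque"],M.T@s["contact_force"])
E
```

```text
[array([-38.7107,  23.    ,  81.8166]), array([ 11.5245,  23.    , 217.7513]), array([19.2008, 23.    , 98.4022]), array([ 56.4055,  23.    , 210.0117])]
20.281996414635273
18.435660582721816
torque tool frame [ 0.0322 -0.159  -0.03  ] [-0.2839 -0.6034  4.6891]
```

```bash
python3 -m jog '[{"linear":[-1,0.2,0],"yaw":0},{"linear":[-2,0.3,0],"yaw":0},{"linear":[-2.5,0.4,0],"yaw":0},{"linear":[-2.5,0.4,0],"yaw":0},{"linear":[-2.5,0.4,0],"yaw":0},{"linear":[-2.5,0.4,0],"yaw":0},{"linear":[-2.5,0.4,0],"yaw":0},{"linear":[-2.5,0.4,0],"yaw":0},{"linear":[-2.5,0.4,0],"yaw":0},{"linear":[-2.5,0.4,0],"yaw":0}]'
python3 -m jog '[{"linear":[-2.5,0.4,0],"yaw":0},{"linear":[-2.5,0.4,0],"yaw":0},{"linear":[-2.5,0.4,0],"yaw":0},{"linear":[-2.5,0.4,0],"yaw":0},{"linear":[-2,0.3,0],"yaw":0},{"linear":[-1,0.2,0],"yaw":0},{"linear":[0,0,0],"yaw":0},{"linear":[0,0,0],"yaw":0},{"linear":[0,0,0],"yaw":0}]'
python3 - <<'E'
from h import *
np.set_printoptions(precision=4,suppress=True)
p,M,s=tool();print(p,"torque tool frame",M.T@s["wrist_torque"],M.T@s["contact_force"])
e=M[:,0]; P=np.array([p+.078*M[:,2]+.08*k*e for k in (-1,1)])
c=snap("scene","s9.png",(60,110,200,150),4)
E
```

```text
time_s: 17.05
tool_pos: [0.5293, -0.1307, 0.2603]
eef_rot: [-2.382, -2.048, 0.001]
contact_force: [0.0, 1.1, -4.6]
width: 0.0463
grasp_force: 12.0
time_s: 17.95
tool_pos: [0.5309, -0.2593, 0.2606]
eef_rot: [-2.38, -2.049, -0.001]
contact_force: [0.5, 0.0, -5.6]
width: 0.0458
grasp_force: 12.0
[ 0.5309 -0.2593  0.2606] torque tool frame [ 0.0775 -0.1071 -0.0423] [0.0738 0.4469 5.5607]
```

The lean is now about 15–20°, less than the 22° at which it would tip over. I'll recentre over the tray and lower until the heavy edge touches.

```bash
python3 -m jog '[{"linear":[0.8,0,0],"yaw":0},{"linear":[1,0,0],"yaw":0},{"linear":[0.8,0,0.4],"yaw":0},{"linear":[0,0,0.8],"yaw":0},{"linear":[0,0,0.8],"yaw":0},{"linear":[0,0,0.5],"yaw":0},{"linear":[0,0,0.3],"yaw":0},{"linear":[0,0,0],"yaw":0},{"linear":[0,0,0],"yaw":0}]'
python3 -m jog '[{"linear":[0,0,0.3],"yaw":0},{"linear":[0,0,0],"yaw":0}]'
python3 -m jog '[{"linear":[0,0,0.3],"yaw":0},{"linear":[0,0,0],"yaw":0}]'
python3 -c "
from h import *
p,M,s=tool();print(M.T@s['wrist_torque'],M.T@s['contact_force'])"
```

```text
time_s: 18.9
tool_pos: [0.535, -0.2352, 0.2327]
eef_rot: [2.382, 2.048, 0.0]
contact_force: [-0.3, 0.3, -5.6]
width: 0.0457
grasp_force: 12.0
time_s: 19.1
tool_pos: [0.5354, -0.2353, 0.2312]
eef_rot: [2.38, 2.047, 0.001]
contact_force: [-0.5, 0.1, 1.9]
width: 0.0457
grasp_force: 12.0
time_s: 19.3
tool_pos: [0.5357, -0.2358, 0.23]
eef_rot: [2.378, 2.046, 0.001]
contact_force: [-2.1, 0.3, 11.5]
width: 0.0458
grasp_force: 12.0
[ 0.77311467 -0.07834524 -0.01326406] [ -0.01462999  -2.09682641 -11.48667006]
```

```bash
python3 -m jog '[{"linear":[0.5,0,-0.1],"yaw":0},{"linear":[0.5,0,0],"yaw":0},{"linear":[0.5,0,0],"yaw":0},{"linear":[0,0,0],"yaw":0}]'
python3 - <<'E'
from h import *
np.set_printoptions(precision=3,suppress=True)
p,M,s=tool();print(M.T@s['wrist_torque'],M.T@s['contact_force'])
snap("scene","s10.png",(60,110,200,150),4)
E
```

```text
time_s: 19.7
tool_pos: [0.5377, -0.2195, 0.2291]
eef_rot: [2.38, 2.048, 0.002]
contact_force: [-1.8, 0.9, 7.1]
width: 0.0461
grasp_force: 12.0
[0.554 0.074 0.026] [ 0.643 -1.923 -7.106]
```

View pics/s10.png

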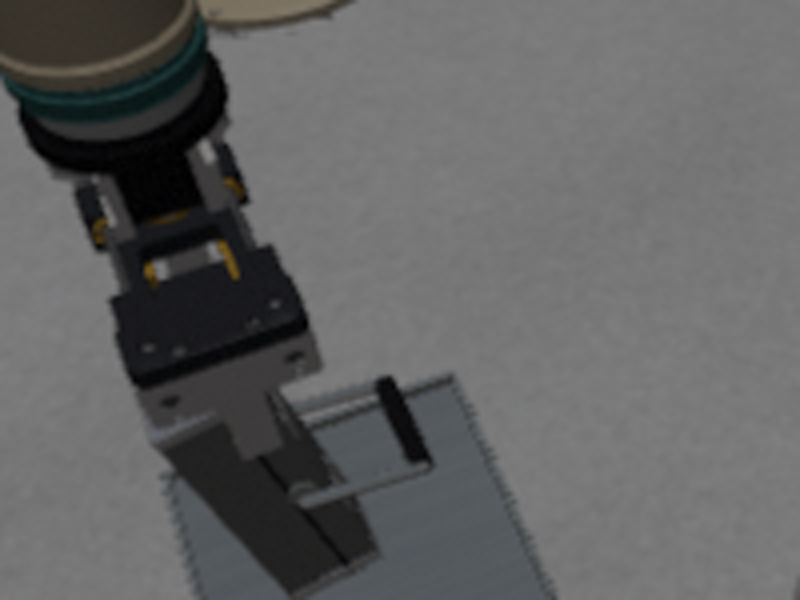

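The case leans in the tray, its heavy edge on the floor at about (290,597)–(378,557) and its light end at (160,440). That was my last viewing, so from here I'll measure lean numerically.

```bash
python3 - <<'E'
from h import *
np.set_printoptions(precision=1,suppress=True)
c=cams.camera("scene")
P=lean(c,[(x/4+60,y/4+110) for x,y in [(168,445),(290,595),(262,455),(378,557),(345,565)]]);print(P)
for i,j in ((0,1),(2,4)): d=P[j]-P[i];print(np.degrees(np.arctan2(d[0],d[2])))
d=P[3]-P[1];print("end",np.degrees(np.arctan2(-d[2],d[0])))
# predicted pixels of vertical edge in crop for reference
E
```

```text
[array([-36.3,  23. ,  75.7]), array([-13.6,  23. , 218.9]), array([ -1. ,  23. , 105.3]), array([ 34. ,  23. , 217.3]), array([ 17.1,  23. , 212.7])]
9.017345792173257
9.535399089119231
end 1.9607700673622415
```

The lean is about 9°, so about 15 mm more travel should bring it upright.

```bash
python3 -m jog '[{"linear":[0.4,0,0],"yaw":0},{"linear":[0.4,0,0.1],"yaw":0},{"linear":[0.4,0,0.1],"yaw":0},{"linear":[0.2,0,0.1],"yaw":0},{"linear":[0,0,0],"yaw":0},{"linear":[0,0,0],"yaw":0}]'
python3 - <<'E'
from h import *
np.set_printoptions(precision=3,suppress=True)
p,M,s=tool();print(M.T@s['wrist_torque'],M.T@s['contact_force'])
E
```

```text
time_s: 20.4
tool_pos: [0.5399, -0.2054, 0.226]
eef_rot: [2.381, 2.048, 0.004]
contact_force: [-1.2, 1.8, 8.9]
width: 0.046
grasp_force: 12.0
[0.477 0.299 0.01 ] [ 1.608 -1.385 -8.928]
```

```bash
python3 -m jog '[{"linear":[0,0,0],"yaw":0},{"linear":[0,0,0],"yaw":0},{"linear":[0,0,0],"yaw":0},{"linear":[0,0,0],"yaw":0},{"linear":[0,0,0],"yaw":0},{"linear":[0,0,0],"yaw":0},{"linear":[0,0,0],"yaw":0},{"linear":[0,0,0],"yaw":0}]' 1
python3 -m jog '[{"linear":[0,0,-1],"yaw":0},{"linear":[0,0,-3],"yaw":0},{"linear":[0,0,-4],"yaw":0},{"linear":[0,0,-4],"yaw":0},{"linear":[0,0,-4],"yaw":0},{"linear":[-4,0,0],"yaw":0},{"linear":[-4.5,0,0],"yaw":0},{"linear":[-4.5,0,0],"yaw":0},{"linear":[-4.5,0,0],"yaw":0},{"linear":[-4,0,0],"yaw":0}]'
python3 - <<'E'
from h import *
from scipy.optimize import minimize
np.set_printoptions(precision=3,suppress=True)
p,M,s=tool();print(p,s["contact_force"])
for n in ("scene","top"):
    c=cams.camera(n); b=cv2.resize(cv2.imread(f"pics/{n}0.png"),(512,384),interpolation=cv2.INTER_AREA)
    d=cv2.absdiff(c["image"],b).max(2)>14
    roi=np.zeros((384,512),np.uint8)
    h=project(c,[[.54+a,-.19+q,z] for a in(-.12,.12) for q in(-.12,.12) for z in (.0,.2)]).astype(np.int32)
    cv2.fillConvexPoly(roi,cv2.convexHull(h),1)
    m=(d&(roi>0)).astype(np.uint8); m=cv2.morphologyEx(m,cv2.MORPH_OPEN,np.ones((5,5),np.uint8))
    k,l,st,ce=cv2.connectedComponentsWithStats(m); i=1+st[1:,4].argmax(); print(n,"stats",st[1:].tolist())
    def model(q,ln):
        e=np.array([.148,.989,0]);w=np.array([.989,-.148,0]);u=np.array([0,0,1.]);t=np.radians(ln)
        a=u*np.cos(t)-e*np.sin(t);f=e*np.cos(t)+u*np.sin(t)
        C=np.array([q[0],q[1],.084]); P=[C+x*.08*a+y*.023*w+z*.025*f for x in(-1,1) for y in(-1,1) for z in(-1,1)]
        r=np.zeros((384,512),np.uint8); cv2.fillConvexPoly(r,cv2.convexHull(project(c,P).round().astype(np.int32)),1); return r
    M0=(l==i)
    best=max(((M0&(r:=model((x,y),ln)>0)).sum()/(M0|r).sum(),x,y,ln) for x in np.arange(.50,.58,.005) for y in np.arange(-.25,-.13,.005) for ln in (-20,-10,0,10,20))
    print(n,best)
E
```

```text
time_s: 21.2
tool_pos: [0.5393, -0.2062, 0.2246]
eef_rot: [-2.382, -2.049, -0.0]
contact_force: [-0.5, -0.3, -0.2]
width: 0.0941
grasp_force: 0.0
time_s: 22.2
tool_pos: [0.5065, -0.4207, 0.3856]
eef_rot: [2.381, 2.047, -0.0]
contact_force: [0.1, 0.3, -0.1]
width: 0.0938
grasp_force: 0.0
[ 0.506 -0.421  0.386] [ 0.13   0.341 -0.067]
scene stats [[109, 189, 47, 71, 1888], [162, 207, 12, 21, 141]]
scene (np.float64(0.9172857850421), np.float64(0.545), np.float64(-0.20999999999999996), 0)
top stats [[327, 212, 7, 23, 124], [341, 216, 16, 19, 282], [358, 218, 18, 16, 255]]
top (np.float64(0.573469387755102), np.float64(0.545), np.float64(-0.16999999999999993), -10)
```

With the robot clear, the upright-case model fits the scene image with no lean (overlap 0.92). It puts the case at (0.545, −0.21), about 20 mm from the tray centre, so I'll hand in.

```bash
python3 -m jog '[{"linear":[0,0,0],"yaw":0},{"linear":[0,0,0],"yaw":0},{"linear":[0,0,0],"yaw":0}]' | head -2; python3 -c "
from rig import ticket; print(ticket.hand_in())"
```

```text
time_s: 22.6
tool_pos: [0.5075, -0.4173, 0.3853]
the job is handed in; nothing more can be done
None
```

The job is handed in, though no verdict came back: the grey case's +y end dipped when it hung by its handle, and it now stands on that end in the tray, upright by a camera check, about 20 mm from the tray's centre and released, with nothing else touched.

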